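# Wind out a cap with the star wheel and close the filled jar

### The job

Work the cap dispenser by pushing the spokes of its star wheel round, one after another, anticlockwise seen from above, until the tray has come all the way out to its stop with the gold cap still lying on it. Then take the cap off the tray and lay it flat and centred on the mouth of the jar filled with dark paste, and let go. Leave the tray out, the filled jar standing where it is, and the empty jar alone.

Things in the scene. Friction and masses are not known exactly. Their poses are not given: they have to be found in the camera images.
- dispenser: Fixed cap dispenser: low white housing, green top (clear over the tray bay at its right). Origin on the worktop under the star wheel's axis; x points from its front into the housing, y to its left, z up. In this frame the housing fills x 13 to 123 mm, y -252 to 107 mm, z up to 102 mm. The wheel sticks half out of a slot in the front; the rest of it runs under the green top, out of reach.
- wheel_axis (a point): Point on the vertical axis of the star wheel at the mid-height of its spokes, at (0, 0, 65) mm of the dispenser. Below the exposed half of the wheel is only the worktop, save a round foot 30 mm in radius, 12 mm high and a shaft 16 mm in radius.
- star_wheel (a joint): Star wheel angle, rad, growing anticlockwise seen from above (the exposed front spokes then go to the dispenser's right, -y). Stops at 0 and 4.2; starts at 0 to 0.6; stays where left; about 2 N at a spoke turns it. Moves the tray out 28 mm per rad. Five spokes 72 deg apart, 10 mm thick, centred at z 65 mm; hub radius 19 mm, up to z 84 mm.
- red_knob (a point): Centre of the red ball knob on one spoke; every spoke ends in such a ball (the others black), 20 mm in diameter, centred 90 mm from the axis, z 65 mm. The red spoke lies at (star_wheel value) anticlockwise from the dispenser's x axis.
- tray (a joint): Travel of the cap tray out of the front of the dispenser (along its -x), m: 0 fully in, 0.118 fully out at its stop (wheel at 4.2). Driven only by the star wheel. Two guide rails under it, together 38 mm wide, top at z 38 mm, run out to x -55 mm in the dispenser's frame.
- tray_seat (a point): Centre of the cap's seat on the tray's top; in the dispenser's frame x 64 mm minus the tray travel, y -190 mm, z 45 mm. The tray is a steel strip 44 mm wide in y, 6 mm thick. Four pins, 5 mm thick and high, at +-41 mm in x and +-18 mm in y, leave the cap 9 mm of play along x; the cap's left and right edges (+-y) are free and overhang the strip by 10 mm.
- cap: Gold lug cap, a solid flat disc 64 mm in diameter, 10 mm high, 11 g, lying on the tray seat inside the dispenser at the start. Origin at the centre of its underside, z up.
- full_jar: Open glass jar filled with dark paste, 70 mm in diameter, 112 mm high, about 0.43 kg, loose, upright on the worktop. Origin at the centre of its underside, z up.
- jar_mouth (a point): Centre of the mouth of the filled jar, level with its rim, 112 mm above the jar's underside; the cap's underside rests here.
- empty_jar: Open empty clear glass jar of the same size, loose, upright on the worktop. Origin at the centre of its underside. It stands on one side of the dispenser and the filled jar on the other, either way round.
Not all that is in view belongs to the job. Leave any orange or purple look-alike of the full_jar alone.

How it is judged:
By the outcome, as a careful person would: the job done as asked, in the order asked, and still so for the second after the job is handed in, with the robot touching nothing.
It also fails if it takes over 70 s, if anything falls off the work surface, if the arm or the gripper's body presses on something with over 40 N, if the wrist force passes 120 N, or if a joint passes its speed limit or range.

### The arm

A 6-joint arm with a two-finger parallel gripper is mounted at the origin on a cart in front of the work surface, level with it; the furniture and walls round the work are solid. World frame = base frame: x ahead of the robot, y to its left, z up, the work surface at z = 0. Lengths are in m, angles in rad, forces in N, time in s.
With the tool pointing down it reaches from about 0.25 to 0.775 m from the base axis. Payload 8.9 kg.
Tool frame: the origin (TCP) lies midway between the tips of the shut fingers; the grasp point (between the pads) lies 19 mm behind it (env.grasp_offset is the distance from the TCP to the grasp point, in m); z points along the fingers, y is the line along which they close (so a half turn about z gives the same grasp; the last joint's range is limited). The gripper opens to 85 mm and grips with 20 to 120 N. Pads are 22 mm wide; open, the fingers measure 114 mm over their backs; the gripper's body (76 mm by 85 mm) begins 54 mm behind the grasp point. The pads swing forward as they close: fully open they stand 13 mm farther back than shut.
Start: joints at [-1.36, 0.291, -0.153, 1.127, 0, 1.431], TCP at [0.18, -0.493, 0.231] pointing down, gripper open.
Joint ranges: [-2.52, 2.52], [-0.91, 1.74], [-1.3, 1.37], [-1.96, 2.02], [-1.52, 1.47], [-3.14, 3.14]. Speed limits (rad/s): [2.22, 2.22, 2.79, 3.14, 3.14, 3.14].

### API

Orientations are given as a unit quaternion [x, y, z, w].
In Python, from station import env, capture, calibration, hand_in gives the robot as it stands.
- The arm moves only by the tool arm_command, never from a script. Its argument "commands" is a list that holds one entry, the list of rows, each a list of 5 numbers: the shift along the tool's x, y, z in m, then the turn about the tool's z in degrees, then the opening, from 0 (shut) to 1 (fully open). A call has 1 to 12 rows; each row shifts and turns the commanded pose from where the row before left it, along the tool's axes as they then stand; what a row does not reach is not made up. A row lasts 1/8 s, in which the tool goes at most 62.5 mm and 10.7 degrees, less where a joint would pass 70% of its speed; a pose out of reach is approached as far as the arm can. A call with a gripper value outside its range is refused whole. The fingers move at their own pace and stop on an object; the grip force is fixed at half the most. Time passes only in rows, so rows that do not move let the fingers close. It gives the time, the measured TCP pose, the force, the opening and the grip force at its end, in the units of the state.
- env.state(): the state, without advancing time (a new reading comes with each control period).
- capture(name): name is "scene" or "top"; returns the picture (384x512x3 uint8, red, green, blue); there is no depth.
- calibration(name): a dict with "vertical_fov" (degrees; the focal length in pixels is half the picture's height over the tangent of half this angle, whatever the lens; pixels are square), "cx", "cy" (the principal point, pixels), "pose" (4x4, takes a point from camera to world coordinates). Camera axes: x right, y up, looking along -z (the intrinsics and any distortion apply to the point x, -y, -z); pixel columns grow to the right and rows downward; lengths in m; the calibration is good to about 2 mm. A picture is of the moment at which its call begins. calibration takes no time and is no camera call.
- hand_in(): hands the job in; it is judged then, once.
The state is a dict: "time_s": time; "joint_pos": joint angles; "qd": joint speeds; "joint_efforts": joint torques, N m; "tcp_pos": TCP position; "tool_rot": TCP orientation; "contact_force": force on the tool from outside, world axes, zero at the start; "moment": the same for the moment, N m; "finger_gap": opening from 0.0 (shut) to 1.0 (fully open); "grasp_force": force on a finger pad.
Only numpy, scipy, OpenCV 4.12 (cv2) and the standard library are available. Lean on these libraries where they do the work, as an engineer would, in place of code of your own. Each camera call takes 0.05 s, during which the arm holds its last target. There are 200 camera calls.

## Working session

There is one attempt and no reset: what is moved stays moved. The work goes in short steps, Python scripts to look and compute and a tool call to move; the robot and the scene stay as the last step left them, time stands still between calls to the robot, and variables do not carry over. Pictures are saved under pics/ and viewed, at most 10 in all, crops included, and the job is handed in when it is done.

Besides the shell and the picture viewer there is one more tool, called after ">>>" in YAML: its name, and indented under it one key for each argument. arm_command: Moves the arm, as the interface text tells. Its arguments: {"type":"object","properties":{"commands":{"type":"array","items":{"type":"array","items":{"type":"array","items":{"type":"number"}}}}},"required":["commands"]}

```bash
mkdir -p pics; python3 - <<'E'
from station import env,capture,calibration
import cv2,numpy as np
for n in("scene","top"):
    im=capture(n); cv2.imwrite(f"pics/{n}0.png",im[:,:,::-1]); c=calibration(n); print(n,{k:(np.round(v,4).tolist() if k=="pose" else v) for k,v in c.items()})
s=env.state(); print(s['time_s'],s['tcp_pos'],s['tool_rot'],s['contact_force'],env.grasp_offset)
E
```

```text
scene {'vertical_fov': 42.59074463389004, 'cx': 260.66304570793375, 'cy': 191.2225910535338, 'pose': [[-0.7752, 0.3124, -0.5491, -0.1994], [-0.6314, -0.3525, 0.6907, 0.9923], [0.0223, 0.8821, 0.4705, 0.7084], [0.0, 0.0, 0.0, 1.0]]}
top {'vertical_fov': 46.28875851676814, 'cx': 257.28297934342277, 'cy': 185.86656259053947, 'pose': [[-0.0171, 0.9808, -0.1942, 0.2823], [-0.9998, -0.0162, 0.0061, 0.0661], [0.0029, 0.1943, 0.9809, 1.3355], [0.0, 0.0, 0.0, 1.0]]}
0.1 [ 0.17984944 -0.49283076  0.23080035] [ 9.84743133e-01  1.74013309e-01 -6.68555679e-06 -5.75293958e-04] [ 0.05318871  0.01938875 -0.29138246] 0.0187
```

View pics/scene0.png

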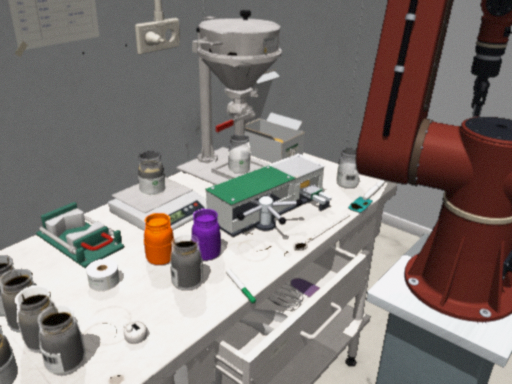

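View pics/top0.png

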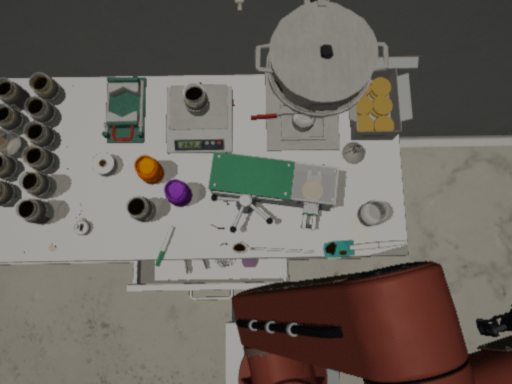

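The top view shows the wheel hub at (246,200), the tray bay at about (312,190), and the empty clear jar at (371,212). The candidates for the full jar are the dark jar at (140,208), orange at (149,168), purple at (178,192), one on the scale at (195,97) and a group at far left. Only (140,208) is a dark-filled jar standing on the worktop beside the dispenser, opposite the empty jar. I'll confirm that in an enlarged crop.

```bash
cat > h.py <<'E'
import numpy as np,cv2
from station import env,capture,calibration
def ray(n,u,v):
    c=calibration(n);f=192/np.tan(np.radians(c['vertical_fov']/2));P=np.array(c['pose'])
    d=P[:3,:3]@np.array([(u-c['cx'])/f,-(v-c['cy'])/f,-1]);return P[:3,3],d
def plane(n,u,v,z):
    o,d=ray(n,u,v);return o+d*(z-o[2])/d[2]
def proj(n,p):
    c=calibration(n);f=192/np.tan(np.radians(c['vertical_fov']/2));P=np.array(c['pose'])
    q=P[:3,:3].T@(np.array(p)-P[:3,3]);return c['cx']+f*q[0]/-q[2],c['cy']-f*q[1]/-q[2]
E
python3 - <<'E'
from h import *
a=cv2.imread("pics/top0.png")[145:245,120:390]; b=cv2.imread("pics/scene0.png")[145:295,135:365]
a=cv2.resize(a,None,fx=2.9,fy=2.9,interpolation=cv2.INTER_CUBIC);b=cv2.resize(b,None,fx=2,fy=2,interpolation=cv2.INTER_CUBIC)
o=np.zeros((a.shape[0]+b.shape[0],a.shape[1],3),np.uint8);o[:a.shape[0]]=a;o[a.shape[0]:,:b.shape[1]]=b
cv2.imwrite("pics/crop0.png",o)
im=cv2.imread("pics/top0.png");h=cv2.cvtColor(im,cv2.COLOR_BGR2HSV)
m=cv2.inRange(h,(65,120,40),(90,255,255));m[:145]=0;m[210:]=0;m[:,:190]=0
c=max(cv2.findContours(m,0,2)[0],key=cv2.contourArea);r=cv2.minAreaRect(c);print(r)
for p in cv2.boxPoints(r): print(p,plane("top",*p,.102).round(4))
m=cv2.inRange(h,(0,130,60),(8,255,255))|cv2.inRange(h,(170,130,60),(180,255,255));m[:160]=0;m[245:]=0;m[:,:200]=0
n,l,s,ce=cv2.connectedComponentsWithStats(m);print(s,ce)
g=cv2.cvtColor(im,6);
m=(g<90).astype(np.uint8);m[:193]=0;m[225:]=0;m[:,:120]=0;m[:,290:]=0
n,l,s,ce=cv2.connectedComponentsWithStats(m);print([(x.tolist(),c.round(1).tolist()) for x,c in zip(s,ce) if x[4]>6])
E
```

```text
((251.4358673095703, 175.4916229248047), (80.23340606689453, 36.30119705200195), 7.431407928466797)
[209.30855 188.3011 ] [0.5218 0.1926 0.102 ]
[214.00371 152.30482] [0.6257 0.1796 0.102 ]
[293.56317 162.68214] [ 0.5917 -0.0454  0.102 ]
[288.86804 198.67842] [ 0.4887 -0.029   0.102 ]
[[     0      0    512    384 196608]] [[255.5 191.5]]
[([0, 0, 512, 384, 195273], [255.9, 191.4]), ([165, 193, 28, 14, 295], [179.1, 198.4]), ([211, 193, 28, 8, 91], [221.3, 195.8]), ([252, 193, 38, 13, 325], [272.0, 198.6]), ([128, 198, 28, 24, 502], [142.0, 209.0]), ([237, 202, 4, 7, 19], [238.2, 205.1]), ([243, 206, 10, 8, 56], [247.4, 209.5]), ([266, 217, 7, 7, 33], [269.4, 220.2])]
```

View pics/crop0.png

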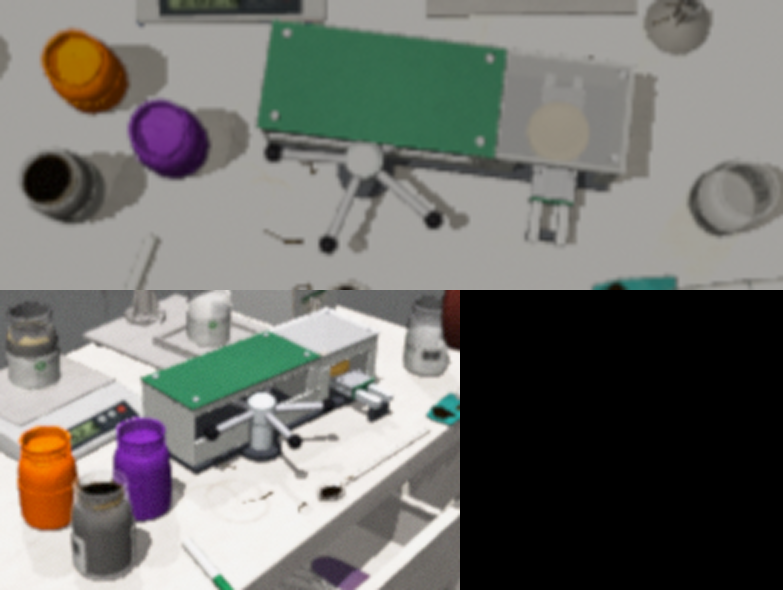

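```bash
python3 - <<'E'
from h import *
from scipy.optimize import least_squares
im=cv2.imread("pics/top0.png");g=cv2.cvtColor(im,6)
K=[]
for u,v in((214.5,197.1),(233.1,228.8),(269.3,220.5)):
    u0,v0=int(round(u)),int(round(v));w=np.clip(85-g[v0-3:v0+4,u0-3:u0+4].astype(float),0,None)
    yy,xx=np.mgrid[v0-3:v0+4,u0-3:u0+4];c=((w*xx).sum()/w.sum(),(w*yy).sum()/w.sum());K.append(plane("top",*c,.065)[:2]);print(np.round(c,1),K[-1].round(4))
K=np.array(K)
f=lambda q:np.concatenate([q[:2]+.09*np.array([np.cos(q[2]+k*1.2566),np.sin(q[2]+k*1.2566)])-K[k] for k in range(3)])
r=least_squares(f,[.48,.09,1.5]);print("axis",r.x,np.degrees(r.x[2]),r.fun.round(4))
print("hub img",plane("top",245.9,200.2,.084))
yaw=np.radians(-8.5);X=np.array([np.cos(yaw),np.sin(yaw)]);Y=np.array([-X[1],X[0]])
print("front-left corner in disp",[(np.round([(p-r.x[:2])@X,(p-r.x[:2])@Y],4)) for p in (np.array([.5218,.1926]),np.array([.4887,-.029]),np.array([.6257,.1796]))])
a=np.degrees(r.x[2])+8.5;print("spokes disp deg",a,a+72,a+144,"theta0",(a+144+72)%72,)
# jar mouth: dark paste blob in top and rims
m=(g<45).astype(np.uint8);m[:195]=0;m[225:]=0;m[:,:120]=0;m[:,160:]=0
n,l,s,ce=cv2.connectedComponentsWithStats(m);i=1+s[1:,4].argmax();print(s[i],ce[i],plane("top",*ce[i],.10),plane("top",*ce[i],.112))
b=cv2.imread("pics/scene0.png");gs=cv2.cvtColor(b,6)
for z in(.1,.112):
  p=plane("top",*ce[i],z);print("scene px",proj("scene",p),proj("top",[p[0],p[1],0]))
c2=np.hstack([cv2.resize(im[190:230,120:165],None,fx=8,fy=8,interpolation=2),cv2.resize(b[225:295,160:210],None,fx=320/70,fy=320/70,interpolation=2)]);cv2.imwrite("pics/jar.png",c2)
E
```

```text
[214.1 196.7] [0.5043 0.1825]
[232.7 228.9] [0.4109 0.1298]
[269.1 220.4] [0.4333 0.0262]
axis [0.49373411 0.09284616 1.46016142] 83.66108656421497 [-0.0006 -0.0002  0.0008  0.0001 -0.0002  0.0001]
hub img [0.48937227 0.09104602 0.084     ]
front-left corner in disp [array([0.013 , 0.1028]), array([ 0.013 , -0.1213]), array([0.1177, 0.1053])]
spokes disp deg 92.16108656421497 164.16108656421497 236.16108656421497 theta0 20.161086564214997
[128 199  16  16 199] [135.81407035 206.30150754] [0.47464023 0.39656333 0.1       ] [0.47277215 0.39335328 0.112     ]
scene px (np.float64(186.91744365020085), np.float64(244.79357402862425)) (np.float64(144.57443729882092), np.float64(211.29787399904163))
scene px (np.float64(188.34174283387267), np.float64(239.86103308958732)) (np.float64(145.62818387540756), np.float64(211.89886526868116))
```

View pics/jar.png

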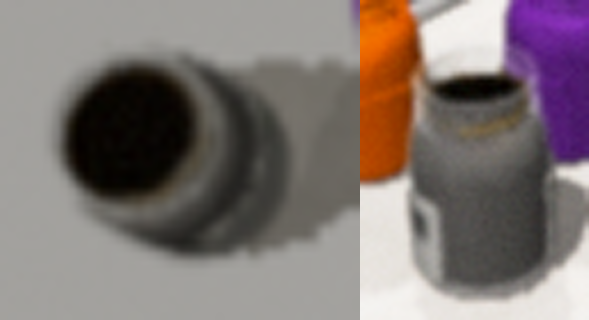

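The crop confirms a dark-paste-filled glass jar standing on the worktop, with paste centre at top px (135.8,206.3) and rim at scene px (~186,240). Wheel axis is about (0.494,0.093), dispenser yaw about -8.5°, and the exposed spokes are at 92, 164 and 236°. Next I turn the tool to line up with the dispenser axes.

>>> arm_command:
  commands:
    - [[0, 0, 0, -10.5, 0], [0, 0, 0, -10.5, 0], [0, 0, 0, -10.5, 0], [0, 0, 0, -10.5, 0], [0, 0, 0, -10.5, 0], [0, 0, 0, -10.5, 0], [0, 0, 0, -10.5, 0], [0, 0, 0, -10.5, 0], [0, 0, 0, -10.5, 0], [0, 0, 0, -10.5, 0], [0, 0, 0, -10.5, 0], [0, 0, 0, -10.5, 0]]

```text
time_s: 1.6
tcp_pos: [0.1799, -0.4929, 0.231]
tool_rot: [0.289, 0.957, 0.0, -0.0]
contact_force: [0.7, 0.2, 0.5]
finger_gap: 0.0
grasp_force: 0.0
```

>>> arm_command:
  commands:
    - [[0, 0, 0, -10.5, 0], [0, 0, 0, -10.5, 0], [0, 0, 0, -4.5, 0], [-0.01, 0.04, 0, 0, 0], [-0.012, 0.045, 0, 0, 0], [-0.012, 0.045, 0, 0, 0], [-0.012, 0.045, 0, 0, 0], [-0.012, 0.045, 0, 0, 0], [-0.012, 0.045, 0, 0, 0], [-0.012, 0.045, 0, 0, 0], [-0.012, 0.045, 0, 0, 0], [-0.012, 0.045, 0, 0, 0]]

```text
time_s: 3.1
tcp_pos: [0.3439, -0.1117, 0.2313]
tool_rot: [0.074, 0.997, -0.0, 0.0]
contact_force: [0.6, -1.2, 0.9]
finger_gap: 0.001
grasp_force: 0.0
```

>>> arm_command:
  commands:
    - [[-0.014, 0.045, 0, 0, 0], [-0.014, 0.045, 0, 0, 0], [-0.014, 0.045, 0, 0, 0], [-0.014, 0.045, 0, 0, 0], [-0.013, 0.045, 0, 0, 0], [-0.013, 0.045, 0, 0, 0], [0, 0, 0.04, 0, 0], [0, 0, 0.04, 0, 0], [0, 0, 0.04, 0, 0], [0, 0, 0.04, 0, 0], [0, 0, 0.023, 0, 0], [0, 0, 0, 0, 0]]

```text
time_s: 4.6
tcp_pos: [0.4628, 0.1416, 0.0468]
tool_rot: [0.074, 0.997, -0.0, -0.002]
contact_force: [-0.5, -0.1, 0.0]
finger_gap: -0.001
grasp_force: 0.0
```

```bash
cat >> h.py <<'E'
yaw=np.radians(-8.5);X=np.array([np.cos(yaw),np.sin(yaw)]);Y=np.array([-X[1],X[0]]);W=np.array([.4937,.0928])
def disp(p): d=np.array(p)[:2]-W; return np.round([d@X*1e3,d@Y*1e3],1)
def arc(r,a0,a1,n,start):
    a=np.radians(np.linspace(a0,a1,n+1)[1:]);p=np.vstack([start,np.c_[r*np.cos(a),r*np.sin(a)]]);d=np.diff(p,axis=0)
    return [[round(-x/1e3,4),round(y/1e3,4)] for x,y in d]
E
python3 - <<'E'
from h import *
s=env.state();d=disp(s['tcp_pos']);print(d,s['contact_force'])
print(arc(58,128,239,18,d))
E
```

```text
[-37.8  43.7] [-0.51388094 -0.05933713  0.00231052]
[[np.float64(0.0026), np.float64(-0.0021)], [np.float64(0.0042), np.float64(-0.0046)], [np.float64(0.0037), np.float64(-0.005)], [np.float64(0.0032), np.float64(-0.0054)], [np.float64(0.0026), np.float64(-0.0057)], [np.float64(0.0019), np.float64(-0.0059)], [np.float64(0.0013), np.float64(-0.0061)], [np.float64(0.0006), np.float64(-0.0062)], [np.float64(-0.0), np.float64(-0.0062)], [np.float64(-0.0007), np.float64(-0.0062)], [np.float64(-0.0014), np.float64(-0.0061)], [np.float64(-0.002), np.float64(-0.0059)], [np.float64(-0.0026), np.float64(-0.0057)], [np.float64(-0.0032), np.float64(-0.0053)], [np.float64(-0.0038), np.float64(-0.005)], [np.float64(-0.0043), np.float64(-0.0045)], [np.float64(-0.0048), np.float64(-0.004)], [np.float64(-0.0052), np.float64(-0.0035)]]
```

>>> arm_command:
  commands:
    - [[0.003, -0.002, 0, 0, 0], [0.004, -0.005, 0, 0, 0], [0.004, -0.005, 0, 0, 0], [0.003, -0.005, 0, 0, 0], [0.003, -0.006, 0, 0, 0], [0.002, -0.006, 0, 0, 0], [0.001, -0.006, 0, 0, 0], [0.001, -0.006, 0, 0, 0], [0, -0.006, 0, 0, 0], [-0.001, -0.006, 0, 0, 0], [-0.001, -0.006, 0, 0, 0], [-0.002, -0.006, 0, 0, 0]]

```text
time_s: 6.1
tcp_pos: [0.4377, 0.0796, 0.0482]
tool_rot: [0.074, 0.997, -0.0, -0.0]
contact_force: [-0.1, 3.3, -0.9]
finger_gap: -0.004
grasp_force: 1.3
```

>>> arm_command:
  commands:
    - [[-0.003, -0.006, 0, 0, 0], [-0.003, -0.005, 0, 0, 0], [-0.004, -0.005, 0, 0, 0], [-0.004, -0.004, 0, 0, 0], [-0.005, -0.004, 0, 0, 0], [-0.005, -0.004, 0, 0, 0], [0, 0, 0, 0, 0]]

```text
time_s: 6.98
tcp_pos: [0.4582, 0.0481, 0.0483]
tool_rot: [0.074, 0.997, -0.0, 0.0]
contact_force: [-1.1, 0.1, -0.1]
finger_gap: -0.0
grasp_force: 0.1
```

```bash
python3 - <<'E'
from h import *
s=env.state();print(disp(s['tcp_pos']),s['contact_force'],s['tcp_pos'][2])
a=capture("top");b=capture("scene");cv2.imwrite("pics/p1t.png",a[:,:,::-1])
o=np.vstack([cv2.resize(a[150:240,190:360],(680,360),interpolation=2)[:,:,::-1],cv2.resize(b[170:230,200:340],(560,240),interpolation=2)[:,:,::-1][:, :].copy() if 0 else cv2.copyMakeBorder(cv2.resize(b[170:230,200:340],(560,240),interpolation=2)[:,:,::-1],0,0,0,120,0)])
cv2.imwrite("pics/p1.png",o)
E
```

```text
[-28.5 -49.4] [-1.1042499   0.06450492 -0.12938594] 0.04831322732262136
```

View pics/p1.png

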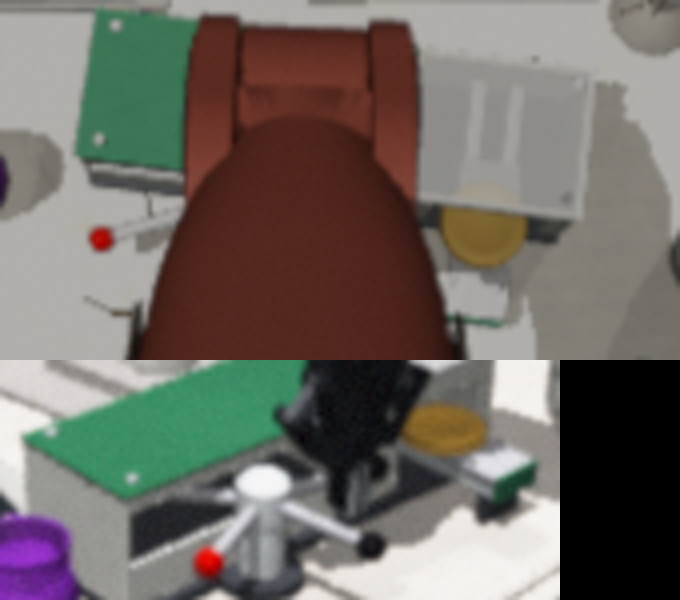

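The red knob is at top px (215,210) and the cap sits partly out on the tray, so the push worked. I lift, reposition behind the next spoke, and work out the arc.

>>> arm_command:
  commands:
    - [[0, 0.003, -0.03, 0, 0], [0, 0, -0.03, 0, 0], [0.007, 0.026, 0, 0, 0], [0.007, 0.026, 0, 0, 0], [0.007, 0.024, 0, 0, 0], [0, 0, 0, 0, 0]]

```text
time_s: 7.82
tcp_pos: [0.4485, 0.1311, 0.1085]
tool_rot: [0.073, 0.997, -0.0, 0.0]
contact_force: [-0.4, 0.5, 0.3]
finger_gap: -0.0
grasp_force: 0.0
```

```bash
python3 - <<'E'
from h import *
im=cv2.imread("pics/p1t.png");h=cv2.cvtColor(im,cv2.COLOR_BGR2HSV)
m=cv2.inRange(h,(0,180,120),(4,255,255))|cv2.inRange(h,(176,180,120),(180,255,255));m[:200]=0;m[220:]=0;m[:,:205]=0;m[:,225:]=0
ce=cv2.moments(m,True);c=(ce['m10']/ce['m00'],ce['m01']/ce['m00']);d=disp(plane("top",*c,.065));print(c,d,np.hypot(*d),np.degrees(np.arctan2(d[1],d[0])))
s=env.state();d=disp(s['tcp_pos']);print(d,s['contact_force'],s['tcp_pos'])
print(np.array(arc(58,150,238,14,d)).tolist())
E
```

```text
(214.88888888888889, 209.27777777777777) [-38.6  82.6] 91.17411913476323 115.04726494597527
[-50.4  31.2] [-0.39933913  0.48905915  0.26591659] [0.44850664 0.13109687 0.10849381]
[[0.0027, -0.0079], [0.0022, -0.006], [0.0016, -0.0062], [0.0009, -0.0063], [0.0002, -0.0064], [-0.0005, -0.0063], [-0.0012, -0.0062], [-0.0019, -0.0061], [-0.0025, -0.0058], [-0.0032, -0.0055], [-0.0037, -0.0051], [-0.0043, -0.0047], [-0.0048, -0.0042], [-0.0052, -0.0037]]
```

>>> arm_command:
  commands:
    - [[0, 0, 0.03, 0, 0], [0, 0, 0.03, 0, 0], [0, 0, 0, 0, 0], [0.003, -0.006, 0, 0, 0], [0.002, -0.006, 0, 0, 0], [0.002, -0.006, 0, 0, 0], [0.001, -0.006, 0, 0, 0], [0, -0.006, 0, 0, 0], [0, -0.006, 0, 0, 0], [-0.001, -0.006, 0, 0, 0], [-0.002, -0.006, 0, 0, 0], [-0.002, -0.006, 0, 0, 0]]

```text
time_s: 9.32
tcp_pos: [0.4374, 0.0766, 0.0482]
tool_rot: [0.074, 0.997, -0.0, -0.0]
contact_force: [0.7, 3.2, 0.3]
finger_gap: -0.002
grasp_force: 1.3
```

>>> arm_command:
  commands:
    - [[-0.003, -0.006, 0, 0, 0], [-0.004, -0.006, 0, 0, 0], [-0.004, -0.005, 0, 0, 0], [-0.005, -0.005, 0, 0, 0], [-0.006, -0.004, 0, 0, 0], [0, 0, 0, 0, 0], [0, 0.003, -0.03, 0, 0], [0, 0, -0.03, 0, 0], [0.007, 0.026, 0, 0, 0], [0.007, 0.026, 0, 0, 0], [0.006, 0.024, 0, 0, 0], [0, 0, 0, 0, 0]]

```text
time_s: 10.82
tcp_pos: [0.4476, 0.1301, 0.1085]
tool_rot: [0.073, 0.997, -0.0, 0.0]
contact_force: [-0.7, -0.5, -0.7]
finger_gap: -0.001
grasp_force: 0.0
```

```bash
python3 - <<'E'
from h import *
im=capture("top")[:,:,::-1].copy();cv2.imwrite("pics/p2t.png",im);b=capture("scene")[:,:,::-1].copy();cv2.imwrite("pics/p2s.png",b)
for n,i in(("top",im),("scene",b)):
    h=cv2.cvtColor(i,cv2.COLOR_BGR2HSV);m=cv2.inRange(h,(0,200,120),(4,255,255))|cv2.inRange(h,(176,200,120),(180,255,255))
    q,l,s,ce=cv2.connectedComponentsWithStats(m)
    for x,c in zip(s[1:],ce[1:]):
        if 6<x[4]<120: d=disp(plane(n,*c,.065));print(n,x,c,d,np.hypot(*d),np.degrees(np.arctan2(d[1],d[0])))
s=env.state();d=disp(s['tcp_pos']);print(d,s['contact_force'],s['tcp_pos'])
print(np.array(arc(58,152,226,12,d)).tolist())
E
```

```text
scene [289 214   6   6  27] [291.88888889 216.51851852] [-88.  -5.] 88.14193099768123 -176.74805439963612
scene [ 82 234  30  16 102] [ 97.59803922 243.14705882] [117.1 420.3] 436.30780419332405 74.43160391337202
[-50.9  28.9] [0.23256571 0.21192899 0.32756385] [0.44764019 0.1288859  0.1083977 ]
[[0.0029, -0.0073], [0.002, -0.0059], [0.0014, -0.0061], [0.0007, -0.0062], [0.0, -0.0062], [-0.0006, -0.0062], [-0.0013, -0.0061], [-0.002, -0.0059], [-0.0026, -0.0057], [-0.0032, -0.0054], [-0.0037, -0.005], [-0.0042, -0.0046]]
```

>>> arm_command:
  commands:
    - [[0, 0, 0.03, 0, 0], [0, 0, 0.03, 0, 0], [0, 0, 0, 0, 0], [0.003, -0.006, 0, 0, 0], [0.002, -0.006, 0, 0, 0], [0.002, -0.006, 0, 0, 0], [0.001, -0.006, 0, 0, 0], [0, -0.006, 0, 0, 0], [-0.001, -0.006, 0, 0, 0], [-0.001, -0.006, 0, 0, 0], [-0.002, -0.006, 0, 0, 0], [-0.003, -0.006, 0, 0, 0]]

```text
time_s: 12.42
tcp_pos: [0.4381, 0.0755, 0.0481]
tool_rot: [0.074, 0.997, -0.0, -0.0]
contact_force: [-0.0, 3.1, -0.1]
finger_gap: -0.001
grasp_force: 1.3
```

>>> arm_command:
  commands:
    - [[-0.003, -0.006, 0, 0, 0], [-0.003, -0.005, 0, 0, 0], [0, 0, 0, 0, 0]]

```text
time_s: 12.8
tcp_pos: [0.4428, 0.0635, 0.0482]
tool_rot: [0.074, 0.997, -0.0, -0.0]
contact_force: [0.1, 0.7, -0.4]
finger_gap: 0.002
grasp_force: 0.1
```

```bash
cat > red.py <<'E'
from h import *
b=capture("scene")[:,:,::-1].copy()
h=cv2.cvtColor(b,cv2.COLOR_BGR2HSV);m=cv2.inRange(h,(0,200,120),(4,255,255))|cv2.inRange(h,(176,200,120),(180,255,255));m[:,:200]=0
q,l,s,ce=cv2.connectedComponentsWithStats(m)
for x,c in zip(s[1:],ce[1:]):
    if 4<x[4]<120: d=disp(plane("scene",*c,.065));print(x,d,np.hypot(*d),np.degrees(np.arctan2(d[1],d[0]))%360)
s=env.state();d=disp(s['tcp_pos']);print(d,s['contact_force'],s['tcp_pos'],np.degrees(np.arctan2(d[1],d[0]))%360)
E
python3 red.py
```

```text
[297 199   4   3   8] [-40.3 -80. ] 89.57728506714189 243.263319442569
[-46.  -36.3] [0.09069142 0.47161943 0.37939967] [0.44282382 0.06366575 0.04828141] 218.27804565005226
```

>>> arm_command:
  commands:
    - [[-0.002, -0.002, 0, 0, 0], [0, 0, 0, 0, 0]]

```text
time_s: 13.1
tcp_pos: [0.4445, 0.0619, 0.0483]
tool_rot: [0.074, 0.997, -0.0, -0.0]
contact_force: [-0.3, 0.1, -0.6]
finger_gap: -0.001
grasp_force: 0.5
```

>>> arm_command:
  commands:
    - [[-0.002, -0.002, 0, 0, 0], [0, 0, 0, 0, 0]]

```text
time_s: 13.35
tcp_pos: [0.4449, 0.0611, 0.0481]
tool_rot: [0.073, 0.997, 0.002, -0.001]
contact_force: [-4.3, 9.3, 2.7]
finger_gap: -0.002
grasp_force: 4.7
```

>>> arm_command:
  commands:
    - [[-0.001, -0.001, 0, 0, 0], [0, 0, 0, 0, 0]]

```text
time_s: 13.6
tcp_pos: [0.445, 0.0609, 0.048]
tool_rot: [0.073, 0.997, 0.002, -0.002]
contact_force: [-6.2, 15.2, 5.3]
finger_gap: -0.002
grasp_force: 7.0
```

>>> arm_command:
  commands:
    - [[0.003, 0.006, 0, 0, 0], [0, 0, -0.04, 0, 0], [0, 0, -0.04, 0, 0.5], [0.02, 0, -0.03, 0, 1], [0.04, 0.03, 0, 0, 1], [0.04, 0.03, 0, 0, 1], [0.04, 0.03, 0, 0, 1], [0, 0.02, 0, 0, 1], [0, 0, 0, 0, 1]]

```text
time_s: 14.72
tcp_pos: [0.323, 0.1951, 0.1586]
tool_rot: [0.073, 0.997, 0.0, 0.001]
contact_force: [0.2, 0.2, 0.0]
finger_gap: 0.999
grasp_force: 0.0
```

```bash
python3 red.py; python3 - <<'E'
from h import *
im=capture("top")[:,:,::-1].copy();cv2.imwrite("pics/p3t.png",im);b=capture("scene")[:,:,::-1].copy();cv2.imwrite("pics/p3s.png",b)
for n,i in(("top",im),("scene",b)):
    h=cv2.cvtColor(i,cv2.COLOR_BGR2HSV);m=cv2.inRange(h,(16,130,70),(32,255,255));
    q,l,s,ce=cv2.connectedComponentsWithStats(m)
    for x,c in zip(s[1:],ce[1:]):
        if x[4]>60: p=plane(n,*c,.054);print(n,x,c,p.round(4),disp(p))
print("nominal seat",W+X*-.054-Y*.19)
a=cv2.resize(im[170:260,190:380],None,fx=4,fy=4,interpolation=2);b=cv2.resize(b[160:220,220:370],None,fx=4,fy=4,interpolation=2)
cv2.imwrite("pics/p3.png",np.vstack([a,cv2.copyMakeBorder(b,0,0,0,160,0)])[:600])
E
```

```text
[297 198   4   6  22] [-40.8 -78.5] 88.46971233139621 242.53706016616235
[-183.9   75.2] [ 0.53109312  0.01947634 -0.32128668] [0.32292418 0.19434497 0.15842637] 157.75946892004708
top [ 357   77   37   54 1435] [375.48362369 107.23484321] [ 0.7718 -0.3025  0.054 ] [ 333.5 -349.8]
top [135 156  20  20 257] [145.82101167 166.0077821 ] [0.6008 0.3838 0.054 ] [ 62.9 303.6]
top [298 217  20  21 273] [306.51648352 227.95604396] [ 0.4112 -0.0805  0.054 ] [ -56.  -183.6]
scene [319 189  18  13 186] [326.92473118 195.06451613] [ 0.4109 -0.074   0.054 ] [ -57.2 -177.2]
scene [150 219  16   7  83] [156.96385542 221.80722892] [0.6563 0.3305 0.054 ] [125.7 259.1]
nominal seat [ 0.41220936 -0.08713131]
```

View pics/p3.png

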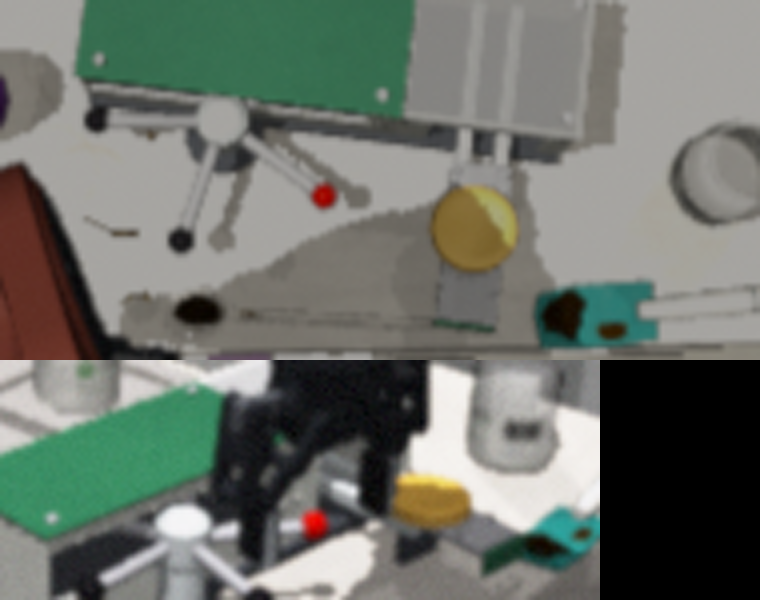

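The top view shows the tray fully out, with the gold cap on it centred at about (308.6,227). That matches the nominal seat. The wheel pushes back at about 16 N without moving, so it is at its stop. Next I go over the cap.

>>> arm_command:
  commands:
    - [[-0.022, -0.044, 0, 0, 1], [-0.022, -0.044, 0, 0, 1], [-0.022, -0.044, 0, 0, 1], [-0.022, -0.044, 0, 0, 1], [-0.022, -0.044, 0, 0, 1], [-0.021, -0.045, 0, 0, 1], [0, 0, 0.03, 0, 1], [0, 0, 0.03, 0, 1], [0, 0, 0, 0, 1]]

```text
time_s: 16.0
tcp_pos: [0.4112, -0.0875, 0.0969]
tool_rot: [0.075, 0.997, 0.001, -0.002]
contact_force: [-0.6, 0.2, 0.9]
finger_gap: 0.998
grasp_force: 0.0
```

```bash
python3 - <<'E'
from h import *
s=env.state();print(disp(s['tcp_pos']),s['tcp_pos'],s['contact_force'],"cap",plane("top",308.6,227,.055),disp(plane("top",308.6,227,.055)))
b=capture("scene")[:,:,::-1];cv2.imwrite("pics/p4.png",cv2.resize(b[130:230,250:390],None,fx=5,fy=5,interpolation=2))
E
```

```text
[ -54.9 -190.5] [ 0.41123272 -0.08747342  0.0969057 ] [-0.58875689  0.2492511   0.89362996] cap [ 0.41368122 -0.08642649  0.055     ] [ -52.6 -189.1]
```

View pics/p4.png

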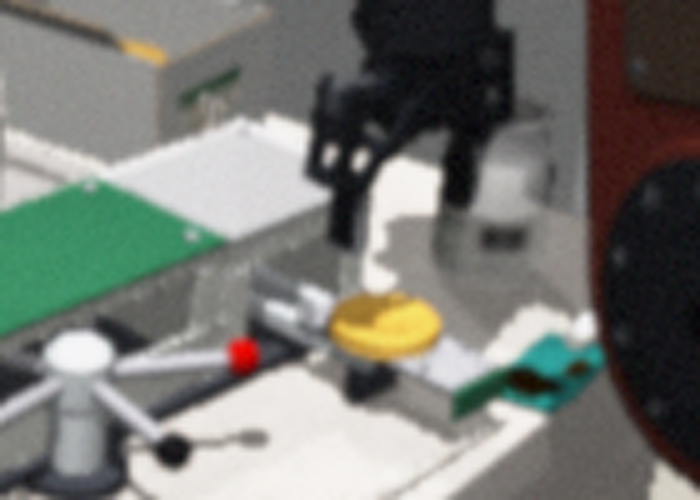

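The fingers straddle the cap at crop px (385,325). I go down and close.

>>> arm_command:
  commands:
    - [[-0.002, 0.001, 0.02, 0, 1], [0, 0, 0.02, 0, 1], [0, 0, 0.02, 0, 1], [0, 0, 0.008, 0, 1], [0, 0, 0, 0, 1], [0, 0, 0, 0, 0.85], [0, 0, 0, 0, 0.75], [0, 0, 0, 0, 0.65], [0, 0, 0, 0, 0.6], [0, 0, 0, 0, 0.6], [0, 0, 0, 0, 0.6]]

```text
time_s: 17.42
tcp_pos: [0.4164, -0.0866, 0.0316]
tool_rot: [0.074, 0.997, -0.0, 0.001]
contact_force: [-2.9, 2.2, 18.7]
finger_gap: 0.698
grasp_force: 60.2
```

>>> arm_command:
  commands:
    - [[0, 0, -0.01, 0, 0.6], [0, 0, -0.015, 0, 0.6], [0, 0, -0.03, 0, 0.6], [0, 0, -0.04, 0, 0.6], [0, 0, -0.04, 0, 0.6], [0, 0, -0.035, 0, 0.6], [0, 0, 0, 0, 0.6]]

```text
time_s: 18.3
tcp_pos: [0.4169, -0.087, 0.203]
tool_rot: [0.074, 0.997, -0.001, 0.002]
contact_force: [-0.2, 0.0, -0.2]
finger_gap: 0.693
grasp_force: 64.4
```

```bash
python3 - <<'E'
from h import *
s=env.state();print(disp(s['tcp_pos']),s['tcp_pos'],s['contact_force'],s['finger_gap'],s['grasp_force'])
b=capture("scene")[:,:,::-1];t=capture("top")[:,:,::-1];cv2.imwrite("pics/p5t.png",t);cv2.imwrite("pics/p5s.png",b)
b=cv2.resize(b[80:230,250:390],None,fx=4,fy=4,interpolation=2);t=cv2.resize(t[190:340,270:320],None,fx=4,fy=4,interpolation=2);cv2.imwrite("pics/p5.png",np.hstack([b,t]))
E
```

```text
[ -49.4 -189.2] [ 0.41686033 -0.08697907  0.20296744] [-0.16383667  0.02309984 -0.18090979] 0.6930632653877902 64.41127242520452
```

View pics/p5.png

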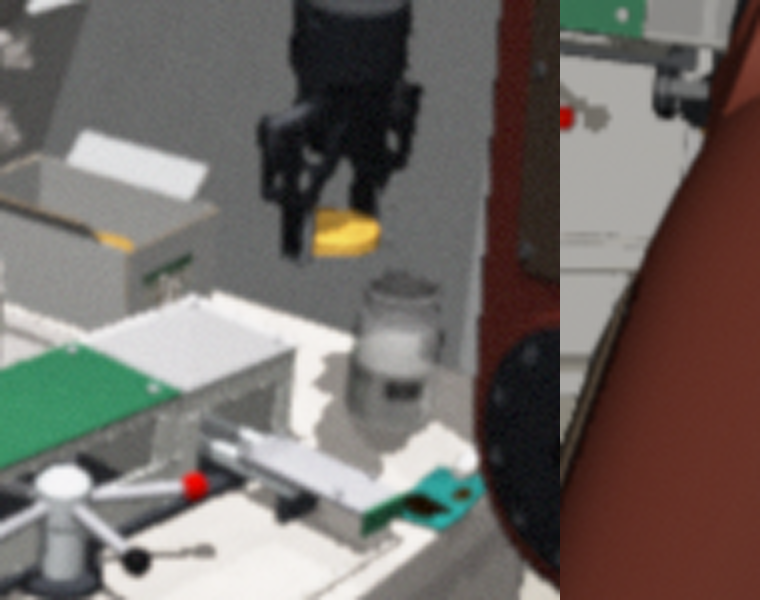

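The cap is held level between the fingers at crop px (347,232). I carry it high over to the filled jar.

>>> arm_command:
  commands:
    - [[0, 0.03, 0, 0, 0.6], [0.001, 0.042, 0, 0, 0.6], [0.002, 0.043, 0, 0, 0.6], [0.002, 0.043, 0, 0, 0.6], [0.002, 0.043, 0, 0, 0.6], [0.002, 0.043, 0, 0, 0.6], [0.002, 0.043, 0, 0, 0.6], [0.002, 0.043, 0, 0, 0.6], [0.001, 0.043, 0, 0, 0.6], [0, 0.043, 0, 0, 0.6], [0, 0.04, 0, 0, 0.6], [0, 0.03, 0, 0, 0.6]]

```text
time_s: 19.9
tcp_pos: [0.4722, 0.3976, 0.1985]
tool_rot: [0.073, 0.997, -0.001, -0.001]
contact_force: [-0.2, -0.5, -0.2]
finger_gap: 0.693
grasp_force: 64.4
```

>>> arm_command:
  commands:
    - [[0, 0, 0.02, 0, 0.6], [0, 0, 0.02, 0, 0.6], [0, 0, 0, 0, 0.6], [0, 0, 0, 0, 0.6]]

```text
time_s: 20.4
tcp_pos: [0.4729, 0.3962, 0.1603]
tool_rot: [0.074, 0.997, -0.0, -0.0]
contact_force: [0.0, 0.2, -0.3]
finger_gap: 0.699
grasp_force: 64.5
```

```bash
python3 - <<'E'
from h import *
s=env.state();p=s['tcp_pos'];print(disp(p),p,s['contact_force'],s['finger_gap'])
b=capture("scene")[:,:,::-1].copy();t=capture("top")[:,:,::-1].copy();cv2.imwrite("pics/p6t.png",t);cv2.imwrite("pics/p6s.png",b)
h=cv2.cvtColor(b,cv2.COLOR_BGR2HSV);m=cv2.inRange(h,(16,110,70),(34,255,255));q,l,S,ce=cv2.connectedComponentsWithStats(m)
for x,c in zip(S[1:],ce[1:]):
    if x[4]>40: print(x,c)
zb=p[2]+.0134;a=np.radians(np.arange(0,360,5))
for dx in(-4,0,4):
    c=p[:2]+X*dx/1e3
    top=np.array([proj("scene",[c[0]+.032*np.cos(k),c[1]+.032*np.sin(k),z]) for k in a for z in(zb,zb+.01)])
    print(dx,top.min(0).round(1),top.max(0).round(1))
print("rim scene",plane("scene",186,240,.112))
im0=cv2.imread("pics/top0.png");h0=cv2.cvtColor(im0,cv2.COLOR_BGR2HSV);m=cv2.inRange(h0,(130,100,50),(155,255,255));m[:170]=0;m[225:]=0;M=cv2.moments(m,True);print("purple",plane("top",M['m10']/M['m00'],M['m01']/M['m00'],.08))
a=cv2.resize(b[150:300,130:240],None,fx=4,fy=4,interpolation=2);t=cv2.resize(t[170:245,110:200],None,fx=4,fy=4,interpolation=2);t=cv2.copyMakeBorder(t,0,300,0,0,0)
cv2.imwrite("pics/p6.png",np.hstack([a,t]))
E
```

```text
[-65.4 297. ] [0.47290094 0.39623529 0.16029793] [ 0.01449372  0.24786499 -0.34521023] 0.6989121245944216
[174 206  27  18 378] [186.71693122 214.00793651]
[149 219  16   7  83] [156.90361446 221.84337349]
-4 [171.2 204.8] [202.4 224.7]
0 [170.1 204.1] [201.3 223.9]
4 [169.1 203.4] [200.2 223.1]
rim scene [0.47617012 0.39702738 0.112     ]
purple [0.5182099  0.28784208 0.08      ]
```

View pics/p6.png

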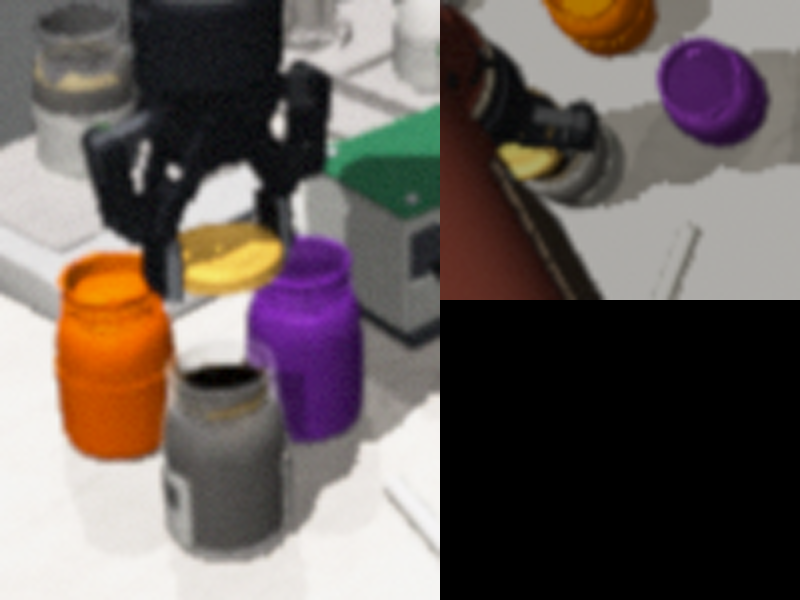

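The cap hovers level above the dark-paste jar: cap at crop px (230,257), paste at (227,376). Allowing for the offset in the grip, I shift about 3.5 mm along dispenser x and lower the cap close to the rim.

>>> arm_command:
  commands:
    - [[-0.0035, 0.0005, 0.02, 0, 0.6], [0, 0, 0.02, 0, 0.6], [0, 0, 0.01, 0, 0.6], [0, 0, 0, 0, 0.6], [0, 0, 0, 0, 0.6]]

```text
time_s: 21.12
tcp_pos: [0.477, 0.3966, 0.1112]
tool_rot: [0.074, 0.997, 0.0, 0.001]
contact_force: [-0.1, -0.5, 0.5]
finger_gap: 0.697
grasp_force: 64.5
```

```bash
python3 - <<'E'
from h import *
s=env.state();p=s['tcp_pos'];print(disp(p),p,s['contact_force'],s['finger_gap'])
b=capture("scene")[:,:,::-1].copy();cv2.imwrite("pics/p7s.png",b)
h=cv2.cvtColor(b,cv2.COLOR_BGR2HSV);m=cv2.inRange(h,(14,90,60),(36,255,255));m[:,:165]=0
q,l,S,ce=cv2.connectedComponentsWithStats(m)
for x,c in zip(S[1:],ce[1:]):
    if x[4]>40: print(x,c)
zb=p[2]+.0134;a=np.radians(np.arange(0,360,5))
for dx in(-4,-2,0,2):
    c=p[:2]+X*dx/1e3
    for r,z in((.032,(zb,zb+.01)),):
        t=np.array([proj("scene",[c[0]+r*np.cos(k),c[1]+r*np.sin(k),w]) for k in a for w in z]);print(dx,t.min(0).round(1),t.max(0).round(1))
# jar silhouette predicted for estimate: body r35
b0=cv2.imread("pics/scene0.png");g=cv2.cvtColor(b0,6)
for row in(262,268,274,280): print(row,g[row,160:212:1].tolist())
t=np.array([proj("scene",[.4748+.035*np.cos(k),.3966+.035*np.sin(k),z]) for k in a for z in(.02,.07)]);print(t.min(0),t.max(0))
t=np.array([proj("scene",[.4748+.035*np.cos(k),.3966+.035*np.sin(k),0]) for k in a]);print("base",t.min(0),t.max(0)); print(g[275:300,186].tolist())
E
```

```text
[-61.5 298. ] [0.47697286 0.39663893 0.11123227] [-0.08629458 -0.46370975  0.48107779] 0.6965433437482752
[174 225  26  20 427] [186.05386417 233.78922717]
-4 [171.2 223.8] [201.7 244.1]
-2 [170.7 223.4] [201.1 243.7]
0 [170.2 223. ] [200.6 243.3]
2 [169.6 222.7] [200.  242.9]
262 [99, 96, 89, 92, 88, 85, 82, 78, 85, 115, 130, 104, 82, 84, 89, 88, 89, 93, 96, 100, 103, 102, 101, 102, 98, 101, 96, 100, 99, 94, 95, 88, 84, 82, 74, 68, 62, 59, 57, 54, 67, 98, 136, 197, 218, 217, 222, 224, 229, 232, 232, 232]
268 [228, 230, 229, 229, 230, 231, 230, 229, 231, 222, 175, 142, 138, 131, 112, 91, 83, 83, 84, 77, 80, 79, 83, 79, 80, 79, 75, 75, 76, 71, 71, 72, 69, 68, 68, 61, 64, 56, 57, 52, 80, 97, 100, 111, 118, 119, 117, 121, 120, 142, 195, 227]
274 [226, 226, 227, 227, 227, 226, 228, 229, 228, 227, 200, 134, 82, 81, 115, 151, 156, 121, 86, 80, 79, 79, 81, 82, 78, 82, 75, 73, 74, 70, 69, 73, 69, 64, 66, 61, 63, 56, 52, 52, 70, 102, 101, 108, 115, 115, 118, 116, 130, 175, 218, 230]
280 [228, 230, 230, 229, 228, 229, 225, 226, 227, 227, 217, 183, 153, 154, 162, 169, 167, 141, 101, 80, 74, 78, 78, 77, 76, 72, 75, 74, 74, 71, 72, 67, 67, 67, 65, 60, 60, 55, 51, 55, 79, 105, 109, 109, 120, 137, 172, 208, 224, 228, 227, 227]
[171.3591343  247.02726238] [204.26176479 284.33415268]
base [173.31983862 271.96722881] [204.54030182 291.54188051]
[77, 78, 73, 73, 75, 75, 76, 76, 78, 74, 72, 77, 93, 118, 145, 179, 220, 227, 227, 227, 228, 229, 229, 230, 229]
```

```bash
python3 - <<'E'
from h import *
T=cv2.imread("pics/top0.png");S=cv2.imread("pics/scene0.png");gt=cv2.cvtColor(T,6);gs=cv2.cvtColor(S,6)
def blob(g,th,x0,x1,y0,y1):
    m=np.zeros_like(g);m[y0:y1,x0:x1]=(g[y0:y1,x0:x1]<th);q,l,s,ce=cv2.connectedComponentsWithStats(m);i=1+s[1:,4].argmax();return s[i],ce[i]
for th in(35,45,60):
    a=blob(gt,th,122,160,195,225);b=blob(gs,th,170,202,236,253);print(th,a,b)
    o1,d1=ray("top",*a[1]);o2,d2=ray("scene",*b[1]);k=np.linalg.lstsq(np.c_[d1,-d2],o2-o1,rcond=None)[0];p1=o1+k[0]*d1;p2=o2+k[1]*d2;print("tri",p1.round(4),p2.round(4),np.linalg.norm(p1-p2).round(4))
for r in(236,238,240,242,254,258): print("s",r,gs[r,165:208].tolist())
for r in(202,206,210): print("t",r,gt[r,122:160].tolist())
print("tcol",gt[192:222,136].tolist())
# reference check on a known thing: red knob now & hub in both views
a=np.radians(np.arange(0,360,5))
for z,r in((.03,.035),(.06,.035),(.112,.029)):
    for n in("scene","top"):
        t=np.array([proj(n,[.4748+r*np.cos(k),.3966+r*np.sin(k),z]) for k in a]);print(n,z,t.min(0).round(1),t.max(0).round(1))
# known wheel-axis consistency: red knob from p3 both views
for n in("top","scene"):
    i=cv2.imread(f"pics/p3{n[0]}.png");h=cv2.cvtColor(i,cv2.COLOR_BGR2HSV);m=cv2.inRange(h,(0,180,110),(4,255,255))|cv2.inRange(h,(176,180,110),(180,255,255));q,l,s,ce=cv2.connectedComponentsWithStats(m)
    for x,c in zip(s[1:],ce[1:]):
        if 10<x[4]<60: print("red",n,x,plane(n,*c,.065).round(4))
E
```

```text
35 (array([129, 199,  15,  15, 186], dtype=int32), array([135.94623656, 206.16129032])) (array([177, 242,  17,   5,  65], dtype=int32), array([185.36923077, 243.95384615]))
tri [0.4749 0.396  0.1007] [0.4777 0.3982 0.1016] 0.0036
45 (array([128, 199,  16,  16, 199], dtype=int32), array([135.81407035, 206.30150754])) (array([177, 242,  18,   5,  71], dtype=int32), array([185.22535211, 243.95774648]))
tri [0.4745 0.3963 0.1009] [0.4776 0.3987 0.102 ] 0.004
60 (array([128, 198,  17,  17, 218], dtype=int32), array([135.93119266, 206.27522936])) (array([176, 242,  19,   6,  81], dtype=int32), array([185.22222222, 244.02469136]))
tri [0.4746 0.3961 0.1005] [0.4778 0.3985 0.1016] 0.0041
s 236 [109, 104, 95, 87, 82, 74, 62, 71, 135, 214, 234, 234, 229, 228, 224, 222, 224, 223, 227, 228, 226, 226, 227, 227, 229, 220, 163, 104, 88, 90, 85, 80, 72, 60, 58, 62, 63, 61, 61, 54, 56, 56, 59]
s 238 [95, 91, 85, 85, 74, 73, 65, 78, 121, 184, 205, 207, 207, 212, 216, 220, 218, 224, 229, 228, 227, 227, 228, 228, 228, 209, 159, 116, 98, 89, 85, 94, 91, 74, 62, 58, 54, 54, 54, 52, 51, 47, 52]
s 240 [93, 
[... 1175 characters left out ...]
, 41, 68, 75, 81, 85, 72, 55, 43, 38, 54, 77, 63, 61, 71, 94, 111, 107, 103]
tcol [161, 161, 161, 159, 146, 107, 53, 18, 7, 7, 5, 5, 8, 4, 9, 8, 5, 3, 6, 3, 2, 11, 43, 78, 103, 94, 76, 98, 137, 156]
scene 0.03 [172.5 261.5] [204.1 280.7]
top 0.03 [130.1 198. ] [154.  221.7]
scene 0.06 [171.6 250.7] [203.7 269.5]
top 0.06 [127.2 196.3] [151.7 220.5]
scene 0.112 [173.  232.8] [200.1 247.8]
top 0.112 [124.1 195.2] [145.2 216.1]
red top [257 115  19   2  19] [0.7469 0.0285 0.065 ]
red top [112 126  21  14  59] [0.6955 0.4533 0.065 ]
red top [268 216   5   6  19] [0.4386 0.0225 0.065 ]
red scene [217 121  15   8  21] [ 0.9901 -0.2717  0.065 ]
red scene [296 198   6   6  29] [0.4416 0.021  0.065 ]
```

Cap and jar agree to within 1–2 mm in both views. I shift 1 mm and lower to contact.

>>> arm_command:
  commands:
    - [[-0.001, 0, 0.006, 0, 0.6], [0, 0, 0.004, 0, 0.6], [0, 0, 0, 0, 0.6], [0, 0, 0.001, 0, 0.6], [0, 0, 0, 0, 0.6]]

```text
time_s: 21.8
tcp_pos: [0.4777, 0.3965, 0.0995]
tool_rot: [0.074, 0.997, 0.0, 0.0]
contact_force: [0.2, 2.2, 2.2]
finger_gap: 0.692
grasp_force: 65.4
```

>>> arm_command:
  commands:
    - [[0, 0, 0.001, 0, 0.6], [0, 0, 0, 0, 0.6]]

```text
time_s: 22.05
tcp_pos: [0.4779, 0.3967, 0.0988]
tool_rot: [0.074, 0.997, 0.001, 0.0]
contact_force: [-0.2, 2.7, 5.5]
finger_gap: 0.697
grasp_force: 65.9
```

>>> arm_command:
  commands:
    - [[0, 0, 0.001, 0, 0.6], [0, 0, 0, 0, 0.6]]

```text
time_s: 22.3
tcp_pos: [0.478, 0.397, 0.0985]
tool_rot: [0.074, 0.997, 0.001, 0.001]
contact_force: [-1.0, 2.0, 10.2]
finger_gap: 0.698
grasp_force: 66.3
```

>>> arm_command:
  commands:
    - [[0, 0, -0.001, 0, 0.6], [0, 0, 0, 0, 0.72], [0, 0, 0, 0, 0.75], [0, 0, 0, 0, 0.8], [0, 0, 0, 0, 0.9], [0, 0, 0, 0, 0.95], [0, 0, 0, 0, 0.95]]

```text
time_s: 23.18
tcp_pos: [0.4774, 0.3961, 0.0982]
tool_rot: [0.074, 0.997, -0.0, -0.0]
contact_force: [-0.5, 0.4, -0.6]
finger_gap: 0.95
grasp_force: 0.0
```

>>> arm_command:
  commands:
    - [[0, 0, -0.01, 0, 0.95], [0, 0, -0.02, 0, 0.95], [0, 0, -0.04, 0, 0.95], [0, 0, -0.04, 0, 0.95], [0.03, 0, -0.03, 0, 0.95], [0.05, -0.04, 0, 0, 0.95], [0.05, -0.04, 0, 0, 0.95], [0, -0.05, 0, 0, 0.95], [0, -0.05, 0, 0, 0.95], [0, -0.05, 0, 0, 0.95], [0, -0.05, 0, 0, 0.95], [0, 0, 0, 0, 0.95]]

```text
time_s: 24.68
tcp_pos: [0.3101, 0.1377, 0.2391]
tool_rot: [0.076, 0.997, -0.0, 0.001]
contact_force: [0.3, 0.7, 0.1]
finger_gap: 0.955
grasp_force: 0.0
```

```bash
python3 - <<'E'
from h import *
s=env.state();print(s['time_s'],s['tcp_pos'],s['contact_force'])
b=capture("scene")[:,:,::-1].copy();t=capture("top")[:,:,::-1].copy();cv2.imwrite("pics/p8t.png",t);cv2.imwrite("pics/p8s.png",b)
a=cv2.resize(b[200:300,140:340],None,fx=4,fy=4,interpolation=2);t=cv2.resize(t[180:230,110:210],None,fx=6,fy=6,interpolation=2)
cv2.imwrite("pics/p8.png",np.vstack([cv2.copyMakeBorder(t,0,0,0,200,0)[:200+0] if 0 else cv2.resize(cv2.copyMakeBorder(t,0,0,0,200,0),(533,200)) if 0 else cv2.copyMakeBorder(t,0,0,0,200,0)[40:240],a]))
E
```

```text
24.675 [0.31008563 0.13766735 0.23913418] [0.3367765  0.72770189 0.05220626]
```

View pics/p8.png

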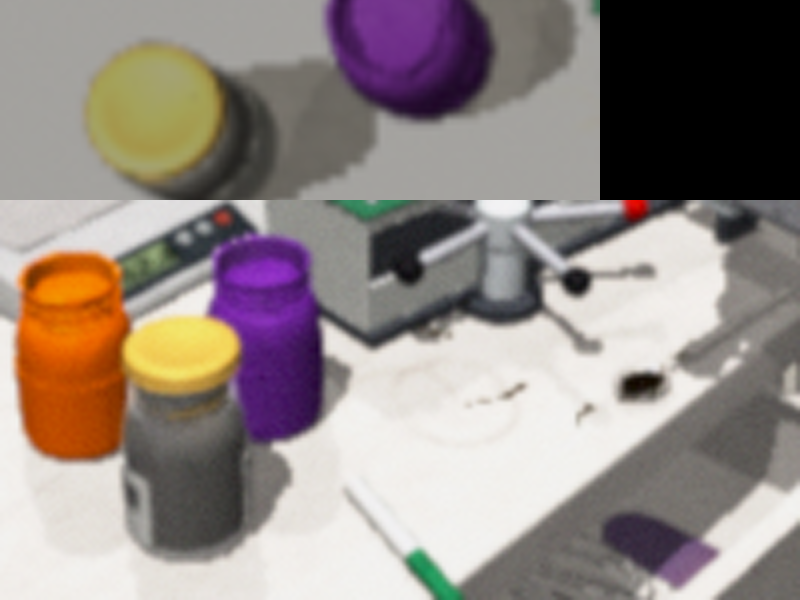

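```bash
python3 - <<'E'
from h import *
for n,box,zc in(("top",(118,155,190,222),.122),("scene",(165,206,225,252),.117)):
    i=cv2.imread(f"pics/p8{n[0]}.png");h=cv2.cvtColor(i,cv2.COLOR_BGR2HSV);m=cv2.inRange(h,(12,70,60),(38,255,255));x0,x1,y0,y1=box
    k=np.zeros_like(m);k[y0:y1,x0:x1]=m[y0:y1,x0:x1];c=max(cv2.findContours(k,0,2)[0],key=cv2.contourArea);r=cv2.boundingRect(c);u=(r[0]+(r[2]-1)/2,r[1]+(r[3]-1)/2);print(n,r,u,plane(n,*u,zc).round(4))
for n,u in(("top",(135.9,206.2)),("scene",(185.3,244))): print("paste",n,plane(n,*u,.101).round(4))
E
```

```text
top (124, 194, 24, 24) (135.5, 205.5) [0.4734 0.3916 0.122 ]
scene (165, 225, 35, 27) (182.0, 238.0) [0.4826 0.4023 0.117 ]
paste top [0.4748 0.3961 0.101 ]
paste scene [0.4784 0.3977 0.101 ]
```

Final picture: the cap lies flat on the dark-paste jar at crop px (182,355), centred to about 2 mm. The jar is upright, the look-alikes and wheel are untouched, and the gripper is clear. I hand in.

```bash
python3 -c "
from station import hand_in
print(hand_in())"
```

```text
the job is handed in; nothing more can be done
None
```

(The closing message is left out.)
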